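Hang the washed funnel on the slanted drying peg

ROBOT

A 6-joint arm with a two-finger parallel gripper is mounted at the origin on a cart in front of the work surface, level with it; the furniture and walls round the work are solid. World frame = base frame: x ahead of the robot, y to its left, z up, the work surface at z = 0. Lengths are in m, angles in rad, forces in N, time in s.
With the tool pointing down it reaches from about 0.375 to 0.975 m from the base axis. Payload 3.8 kg.
Tool frame: the origin (TCP) lies midway between the tips of the shut fingers; the grasp point (between the pads) lies 19 mm behind it; z points along the fingers, y is the line along which they close (so a half turn about z gives the same grasp; the last joint's range is limited). The gripper opens to 85 mm and grips with 20 to 120 N. Pads are 22 mm wide; open, the fingers measure 114 mm over their backs; the gripper's body (76 mm by 85 mm) begins 54 mm behind the grasp point. The pads swing forward as they close: fully open they stand 13 mm farther back than shut.
Start: joints at [1.251, 0.264, 1.604, -0, 1.274, -0.037], TCP at [0.188, 0.648, 0.231] pointing down, gripper open.
Joint ranges: [-2.63, 2.63], [-0.94, 2.18], [0.31, 2.57], [-1.31, 4.45], [0, 2.66], [-2.55, 2.55]. Speed limits (rad/s): [2.57, 2.57, 3.14, 3.14, 3.14, 3.14].

INTERFACE

Orientations are given as a rotation vector (axis times angle).
In Python, from workcell import bot gives the robot as it stands.
- The arm moves only by the tool jog_arm, never from a script. Its argument "motion" is a list of rows, each a list of 5 numbers: the opening, from -1 (shut) to 1 (fully open), then the shift along the tool's x, y, z in mm, then the turn about the tool's z in degrees. In form: [[claw, x, y, z, twist], ...]. A call has 1 to 10 rows; each row shifts and turns the commanded pose from where the row before left it, along the tool's axes as they then stand; what a row does not reach is not made up. A row lasts 1/12 s, in which the tool goes at most 41.7 mm and 7.16 degrees, less where a joint would pass 70% of its speed; a pose out of reach is approached as far as the arm can. A call with a gripper value outside its range is refused whole. The fingers move at their own pace and stop on an object; "force" is the grip in N (left out, the last holds). Time passes only in rows, so rows that do not move let the fingers close. It gives the time, the measured TCP pose, the force, the opening and the grip force at its end, in the units of the state.
- bot.read_state(): the state, without advancing time (a new reading comes with each control period).
- bot.read_camera(name): name is "scene" or "top" or "wrist"; returns (picture, depth): 480x640x3 uint8, red, green, blue; 480x640 float32, m along the optical axis (not along the pixel's ray), 0 where there is no reading.
- bot.get_calibration(name): a dict with "vfov" (degrees; the focal length in pixels is half the picture's height over the tangent of half this angle, whatever the lens; pixels are square), "cx", "cy" (the principal point, pixels), "rvec" (rotation vector, rad) and "tvec" (3), from world to camera coordinates, as OpenCV has them; the wrist camera has in their place "tool_from_camera" (4x4, takes a point from camera to tool coordinates, whose origin is the TCP and whose axes are the flange's). Camera axes: x right, y down, z forward; pixel columns grow to the right and rows downward; lengths in m; the calibration is good to about 2 mm. A picture is of the moment at which its call begins: read the wrist's pose just before it. get_calibration takes no time and is no camera call.
- bot.finish_job(): hands the job in; it is judged then, once.
The state is a dict: "time": time; "q": joint angles; "joint_vel": joint speeds; "joint_torque": joint torques, N m; "tool_pos": TCP position; "tcp_rot": TCP orientation; "wrist_force": force on the tool from outside, world axes, zero at the start; "torque": the same for the moment, N m; "width": opening from 0.0 (shut) to 1.0 (fully open); "grip_force": force on a finger pad.
Only numpy, scipy, OpenCV 4.12 (cv2) and the standard library are available. Lean on these libraries where they do the work, as an engineer would, in place of code of your own. Each camera call takes 0.05 s, during which the arm holds its last target. There are 200 camera calls.

TASK

Hang the steel funnel on the slanted peg of the drying stand: slide it mouth first down along the peg so that the peg goes up into the spout, then press its rim down onto the sprung rubber drip plate, firmly (with about the weight of one kilogram) but never with more than two, whatever height the plate happens to be set at. Let go so that the funnel stays on the peg resting on the plate, and leave the jar, the timer and the salt shaker where they stand.

Things in the scene. Friction and masses are not known exactly. Their poses are not given: they have to be found in the camera images.
- funnel_center (a point): loose plain steel funnel, at first upside down on its mouth, spout up; about 0.12 kg (varies), 95 mm high. Point on its axis half-way up, 47.5 mm above the rim; z runs along the axis from mouth to spout. Mouth 80 mm across; the cone narrows over 40 mm; spout: straight tube 55 mm long, 24 mm outside, bore 18 mm, open on top. Take it across the spout. The cone leads the peg's tip to the bore
- funnel_mouth (a point): centre of the funnel's open mouth, in the plane of its rim, 47.5 mm below funnel_center along the funnel's axis; same axes
- drying_stand: fixed drying stand: round wooden foot, 110 mm across and 21 mm high, with one slanted steel peg that carries a drip plate. Origin at the centre of its underside, z up. At yaw 0 the peg leans toward -x; it turns with the stand
- peg_foot: lower end of the peg, 28 mm above the worktop; z runs up the peg's axis, 35 degrees (0.61 rad) from vertical. Round the peg sits a flat rubber drip plate (90 mm across, 6 mm thick), square to it, its top face anywhere from 40 to 68 mm up the axis: this differs every time, is not measured and must be felt. It gives on a spring of about 5 N per mm, 8 mm of travel, and does not shift otherwise
- peg_tip (a point): rounded free end of the peg (a plain round steel rod, diameter 14 mm), on its axis, 135 mm up from peg_foot; same axes as peg_foot
- honey_jar: bystander: glass jar with a light lid, 66x72x102 mm, origin at the centre of its underside
- kitchen_timer: bystander: round wind-up kitchen timer with a red top, 63 mm across, 54 mm high, origin at the centre of its underside
- salt_shaker: bystander: glass salt shaker, 44 mm across, 90 mm high, origin at the centre of its underside
Things that resemble listed ones, but are neither listed nor needed, are in the scene too. Leave any green look-alike of the part that bears funnel_center alone. Leave any green look-alike of the drying_stand alone.

How it is judged:
By the outcome, as a careful person would: the job done as asked, in the order asked, and still so for the second after the job is handed in, with the robot touching nothing.
It also fails if it takes over 64 s, if anything falls off the work surface, if the arm or the gripper's body presses on something with over 40 N, if the wrist force passes 120 N, or if a joint passes its speed limit or range.

## Working session

There is one attempt and no reset: what is moved stays moved. The work goes in short steps, Python scripts to look and compute and a tool call to move; the robot and the scene stay as the last step left them, time stands still between calls to the robot, and variables do not carry over. Pictures are saved under pics/ and viewed, at most 10 in all, crops included, and the job is handed in when it is done.

Besides the shell and the picture viewer there is one more tool, called after "Request:" as name(argument=value, ...) on one line, values as JSON. jog_arm: Moves the arm, as the interface text tells. Its arguments: {"type":"object","properties":{"motion":{"type":"array"},"force":{"type":"number"}},"required":["motion"]}

```bash
mkdir -p pics; ls; cat > h.py <<'E'
import numpy as np,cv2
from scipy.spatial.transform import Rotation as R
from workcell import bot
def cam(name):
    s=bot.read_state(); im,d=bot.read_camera(name); c=bot.get_calibration(name)
    f=240/np.tan(np.radians(c["vfov"])/2)
    if name=="wrist":
        T=np.eye(4);T[:3,:3]=R.from_rotvec(s["tcp_rot"]).as_matrix();T[:3,3]=s["tool_pos"]
        T=T@np.array(c["tool_from_camera"])
    else:
        T=np.eye(4);T[:3,:3]=R.from_rotvec(np.ravel(c["rvec"])).as_matrix();T[:3,3]=np.ravel(c["tvec"]);T=np.linalg.inv(T)
    v,u=np.mgrid[:480,:640]
    P=np.stack([(u-c["cx"])/f*d,(v-c["cy"])/f*d,d],-1)@T[:3,:3].T+T[:3,3]
    P[d==0]=np.nan
    return im,d,P,T,f,c
E
python3 - <<'E'
from h import *
for n in("scene","top"):
    im,d,P,T,f,c=cam(n); cv2.imwrite(f"pics/{n}0.png",im[:,:,::-1]); np.savez(f"{n}0.npz",im=im,P=P,T=T,f=f,c=[c["cx"],c["cy"]])
    print(n,T.round(3).tolist(),f,{k:v for k,v in c.items()})
im,d,P,T,f,c=cam("wrist");print(T,c)
print(bot.read_state())
E
```

```text
pics
scene [[0.475, -0.577, 0.665, -0.28], [-0.88, -0.307, 0.362, -0.562], [-0.005, -0.757, -0.653, 0.981], [0.0, 0.0, 0.0, 1.0]] 598.0123440722498 {'vfov': 43.73409530741002, 'cx': 306.58872898381253, 'cy': 239.67494298456646, 'rvec': array([ 2.01270638, -1.20427575,  0.54589323]), 'tvec': array([-0.35737974,  0.40850617,  1.03081594])}
top [[-0.019, -0.986, 0.164, 0.458], [-1.0, 0.021, 0.006, -0.097], [-0.009, -0.164, -0.986, 0.966], [0.0, 0.0, 0.0, 1.0]] 455.69007473338615 {'vfov': 55.54919773378109, 'cx': 317.0752872988443, 'cy': 242.95268880044307, 'rvec': array([ 2.11067082, -2.15363169,  0.16757378]), 'tvec': array([-0.07924226,  0.61202632,  0.87842553])}
[[ 0.27847013  0.91297539  0.29821187  0.10971964]
 [ 0.96043903 -0.26362021 -0.08978453  0.67086307]
 [-0.00335639  0.31141663 -0.95026755  0.37314457]
 [ 0.          0.          0.          1.        ]] {'vfov': 71.86940696729577, 'cx': 321.03620708874774, 'cy': 238.87535291012864, 'tool_from_camera': array([[ 6.04936470e-04, -9.50256596e-01, -3.11467552e-01,
         8.18297619e-02],
       [ 9.99998979e-01,  9.77994361e-
[... 193 characters left out ...]
       1.00000000e+00]])}
{'time': 0.15, 'q': array([ 1.25108185e+00,  2.64600847e-01,  1.60505608e+00, -4.30274700e-07,
        1.27370129e+00, -3.68920475e-02]), 'joint_vel': array([ 0.0005492 , -0.00461724, -0.00319578,  0.00098003, -0.0020015 ,
        0.00135441]), 'joint_torque': array([-4.70590167e-04, -5.15895188e+01, -3.67965603e+01, -7.11449093e-05,
        7.85873708e-03,  2.45386695e-05]), 'tool_pos': array([0.18818958, 0.64764834, 0.23023633]), 'tcp_rot': array([-4.42732824e-01, -3.10992278e+00,  2.72921317e-03]), 'wrist_force': array([-0.45007099, -0.47706303, -0.01700988]), 'torque': array([-0.00700292, -0.03500444, -0.0341118 ]), 'grip_force': 0.0, 'width': 1.000406171320925}
```

View pics/scene0.png

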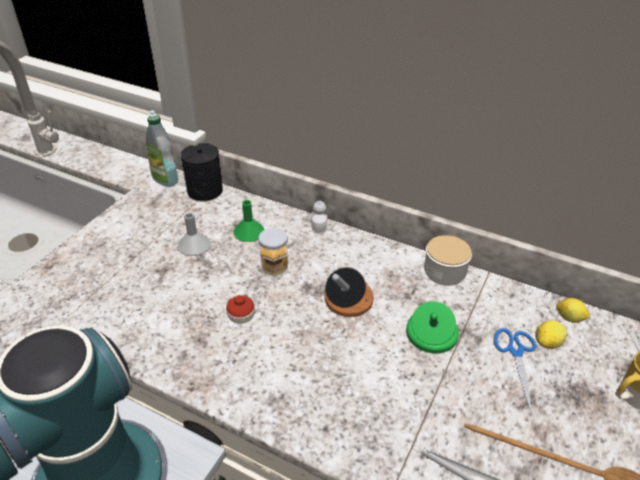

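View pics/top0.png

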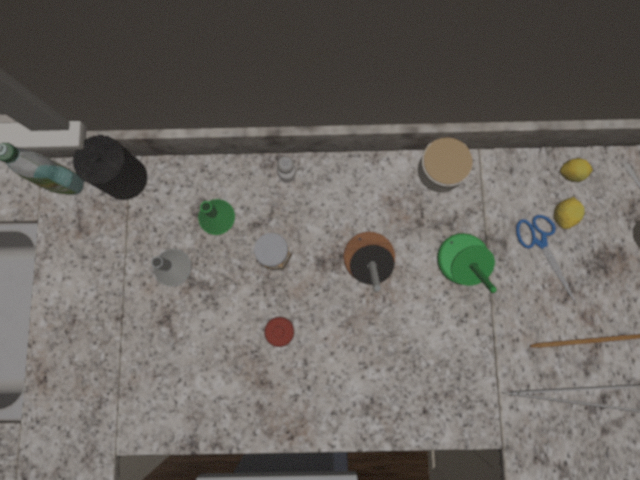

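The scene shows the steel funnel at (193,235) and the stand at (350,290), with a grey peg over a black plate. The top view has the funnel at (172,267) with its spout top at about (160,262), the stand's foot at (368,250), and the peg tip at about (376,283). The peg leans toward the robot.

```bash
python3 - <<'E'
from h import *
def proj(z,p):
    Ti=np.linalg.inv(z["T"]);q=Ti[:3,:3]@p+Ti[:3,3];return z["f"]*q[:2]/q[2]+z["c"]
for n,rois in (("top",{"funnel":(150,245,195,290),"stand":(340,228,400,290)}),("scene",{"funnel":(173,208,215,256),"stand":(320,262,378,318)})):
    z=np.load(n+"0.npz");P=z["P"];im=z["im"].astype(int)
    for k,(a,b,c,d) in rois.items():
        p=P[b:d,a:c].reshape(-1,3);col=im[b:d,a:c].reshape(-1,3)
        m=np.isfinite(p[:,0])&(p[:,2]>0.01);p=p[m];col=col[m]
        print(n,k,len(p),"max z",p[:,2].max().round(3))
        for lo,hi in ((.01,.03),(.03,.05),(.05,.08),(.08,.09),(.09,.11),(.11,.125),(.125,.16)):
            s=p[(p[:,2]>lo)&(p[:,2]<=hi)]
            if len(s):print("  ",lo,hi,len(s),np.median(s,0).round(4),s.min(0).round(3),s.max(0).round(3))
E
```

```text
top funnel 921 max z 0.099
   0.01 0.03 514 [0.5648 0.2035 0.019 ] [0.536 0.182 0.01 ] [0.61  0.251 0.03 ]
   0.03 0.05 198 [0.5686 0.2087 0.036 ] [0.551 0.195 0.03 ] [0.595 0.236 0.05 ]
   0.05 0.08 98 [0.5731 0.2116 0.0672] [0.562 0.205 0.05 ] [0.584 0.228 0.08 ]
   0.08 0.09 37 [0.5732 0.2173 0.0843] [0.562 0.206 0.08 ] [0.583 0.228 0.09 ]
   0.09 0.11 74 [0.5723 0.2169 0.0949] [0.562 0.205 0.091] [0.584 0.229 0.099]
top stand 2237 max z 0.144
   0.01 0.03 771 [ 0.6132 -0.1883  0.0213] [ 0.543 -0.255  0.01 ] [ 0.64  -0.147  0.027]
   0.03 0.05 154 [ 0.5356 -0.1926  0.046 ] [ 0.525 -0.237  0.038] [ 0.565 -0.165  0.05 ]
   0.05 0.08 914 [ 0.5646 -0.1974  0.0668] [ 0.537 -0.244  0.05 ] [ 0.59  -0.156  0.08 ]
   0.08 0.09 246 [ 0.5892 -0.199   0.0843] [ 0.545 -0.234  0.08 ] [ 0.6   -0.166  0.09 ]
   0.09 0.11 48 [ 0.5426 -0.1984  0.1007] [ 0.534 -0.21   0.09 ] [ 0.597 -0.193  0.109]
   0.11 0.125 37 [ 0.5305 -0.198   0.1187] [ 0.523 -0.205  0.111] [ 0.537 -0.192  0.124]
   0.125 0.16 67 [ 0.5162 -0.1984  0.1369] [ 0.509 -0.205  0.126] [ 0.526 -0.192  0.144]
scene funnel 636 max z 0.09
[... 349 characters left out ...]
3 0.0937] [0.555 0.205 0.09 ] [0.58  0.231 0.098]
scene stand 1826 max z 0.142
   0.01 0.03 517 [ 0.5521 -0.2319  0.0195] [ 0.523 -0.255  0.01 ] [ 0.629 -0.148  0.028]
   0.03 0.05 247 [ 0.5307 -0.1992  0.0449] [ 0.519 -0.236  0.035] [ 0.56  -0.158  0.05 ]
   0.05 0.08 816 [ 0.5566 -0.2054  0.0635] [ 0.527 -0.244  0.05 ] [ 0.588 -0.153  0.08 ]
   0.08 0.09 157 [ 0.5841 -0.2012  0.084 ] [ 0.53  -0.236  0.08 ] [ 0.595 -0.167  0.09 ]
   0.09 0.11 29 [ 0.528  -0.2041  0.0994] [ 0.518 -0.207  0.09 ] [ 0.59  -0.195  0.11 ]
   0.11 0.125 16 [ 0.5163 -0.2043  0.1173] [ 0.505 -0.206  0.112] [ 0.524 -0.2    0.125]
   0.125 0.16 44 [ 0.5054 -0.2009  0.1361] [ 0.496 -0.205  0.125] [ 0.516 -0.193  0.142]
```

```bash
python3 - <<'E'
import cv2
a=cv2.imread("pics/top0.png")[220:300,330:410];b=cv2.imread("pics/scene0.png")[250:330,310:390]
c=cv2.imread("pics/top0.png")[230:300,140:210];c=cv2.resize(c,(80,80))
cv2.imwrite("pics/c1.png",cv2.hconcat([cv2.resize(x,(390,390),interpolation=cv2.INTER_CUBIC) for x in(a,b)]))
E
```

```text
(no output)
```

View pics/c1.png

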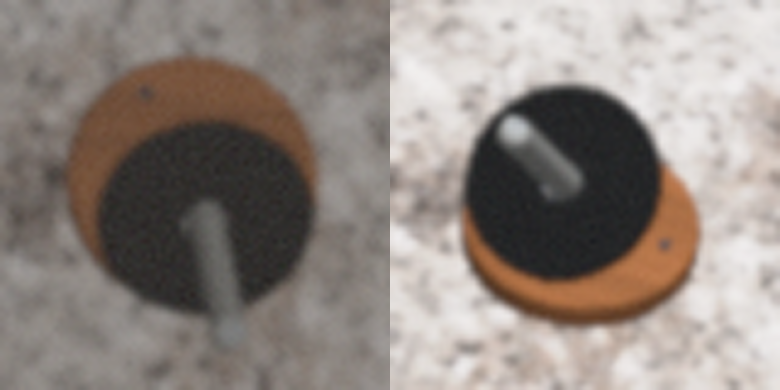

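The crops show the peg tip at about (228,332) in the top crop and (515,128) in the scene crop. The peg leans essentially along -x, so the stand's yaw is about 0. I'll move over the funnel and look with the wrist camera.

Request:
jog_arm(motion=[[1,0,0,0,-5.4],[1,0,0,0,-5.4],[1,0,0,0,-5.4],[1,-25,-30,0,0],[1,-25,-30,0,0],[1,-25,-30,0,0],[1,-25,-30,0,0],[1,-25,-30,0,0],[1,-25,-30,0,0],[1,-25,-30,0,0]])

```text
time: 0.98
tool_pos: [0.364, 0.4364, 0.231]
tcp_rot: [0.0, -3.141, 0.001]
wrist_force: [1.2, 0.6, -0.2]
width: 1.002
grip_force: 0.0
```

Request:
jog_arm(motion=[[1,-25,-30,0,0],[1,-25,-30,0,0],[1,-25,-30,0,0],[1,-25,-30,0,0],[1,-25,-30,0,0],[1,-25,-30,0,0],[1,0,0,0,0],[1,0,0,0,0]])

```text
time: 1.65
tool_pos: [0.5143, 0.2563, 0.2308]
tcp_rot: [-0.007, -3.141, 0.0]
wrist_force: [0.1, -0.5, 0.4]
width: 1.003
grip_force: 0.0
```

```bash
python3 - <<'E'
from h import *
s=bot.read_state();print(s["time"],s["q"].round(3),s["tool_pos"],R.from_rotvec(s["tcp_rot"]).as_matrix().round(3).tolist(),s["wrist_force"])
im,d,P,T,f,c=cam("wrist");cv2.imwrite("pics/w1.png",im[:,:,::-1]);np.savez("w1.npz",im=im,P=P,T=T,f=f,c=[c["cx"],c["cy"]])
m=np.isfinite(P[...,0])&(np.hypot(P[...,0]-.57,P[...,1]-.217)<.045)
p=P[m]
for lo,hi in ((.01,.03),(.05,.08),(.08,.09),(.09,.11)):
    s=p[(p[:,2]>lo)&(p[:,2]<=hi)]
    if len(s):print(lo,len(s),np.median(s,0).round(4),s.min(0).round(4),s.max(0).round(4))
E
```

```text
1.65 [ 0.419  0.076  1.823  0.     1.243 -1.148] [0.51426628 0.25630464 0.2308472 ] [[-1.0, 0.004, -0.001], [0.004, 1.0, -0.0], [0.001, -0.0, -1.0]] [ 0.11395583 -0.5089842   0.44244713]
0.01 1527 [0.552  0.2275 0.019 ] [0.5333 0.1856 0.01  ] [0.6015 0.2575 0.03  ]
0.05 383 [0.5609 0.2214 0.0682] [0.556  0.2098 0.05  ] [0.5779 0.2328 0.08  ]
0.08 198 [0.5644 0.2217 0.0852] [0.5561 0.2097 0.0801] [0.5776 0.2327 0.09  ]
0.09 286 [0.5676 0.2207 0.0948] [0.5565 0.2096 0.0902] [0.5797 0.2324 0.0973]
```

View pics/w1.png

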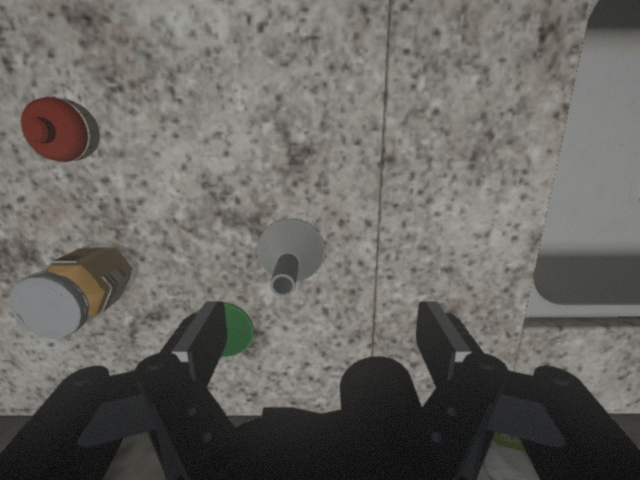

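The wrist view shows the funnel's spout ring at about (284,284), with the green look-alike just behind it at (235,330). The spout is at (0.568, 0.221) with its top at 95 mm. I'll grasp it there.

Request:
jog_arm(motion=[[0.2,-27,-17.5,0,0],[0.2,-27,-17.5,0,0],[0.2,0,0,30,0],[0.2,0,0,30,0],[0.2,0,0,30,0],[0.2,0,0,30,0],[0.2,0,0,30,0],[0.2,0,0,21,0],[0.2,0,0,0,0],[0.2,0,0,0,0]])

```text
time: 2.53
tool_pos: [0.5651, 0.2241, 0.0588]
tcp_rot: [0.003, -3.138, 0.002]
wrist_force: [0.0, -0.2, 0.9]
width: 0.597
grip_force: 0.0
```

Request:
jog_arm(motion=[[-1,0,0,0,0],[-1,0,0,0,0],[-1,0,0,0,0],[-1,0,0,0,0],[-1,0,0,0,0],[-1,0,0,0,0],[-1,0,0,0,0]], force=30)

```text
time: 3.12
tool_pos: [0.5689, 0.2238, 0.0625]
tcp_rot: [0.001, 3.138, 0.002]
wrist_force: [-0.9, 0.5, 6.7]
width: 0.268
grip_force: 30.0
```

Request:
jog_arm(motion=[[-1,0,0,-10,0],[-1,0,0,-36,0],[-1,0,0,-36,0],[-1,0,0,-36,0],[-1,0,0,-36,0],[-1,0,0,-36,0],[-1,12,-30,0,0],[-1,12,-38,0,0],[-1,12,-38,0,0],[-1,12,-38,0,0]])

```text
time: 3.95
tool_pos: [0.5182, 0.078, 0.2508]
tcp_rot: [-0.002, 3.141, -0.0]
wrist_force: [0.1, -1.0, -1.0]
width: 0.269
grip_force: 30.1
```

Request:
jog_arm(motion=[[-1,12,-38,0,0],[-1,12,-38,0,0],[-1,12,-38,0,0],[-1,12,-38,0,0],[-1,0,-30,0,0],[-1,0,0,0,0],[-1,0,0,0,0],[-1,0,0,0,0]])

```text
time: 4.62
tool_pos: [0.471, -0.1026, 0.2503]
tcp_rot: [-0.002, -3.141, -0.001]
wrist_force: [0.3, -0.4, -1.4]
width: 0.269
grip_force: 30.2
```

```bash
python3 - <<'E'
from h import *
s=bot.read_state();print(s["time"],s["q"].round(3),s["tool_pos"],R.from_rotvec(s["tcp_rot"]).as_matrix().round(3).tolist(),s["wrist_force"])
im,d,P,T,f,c=cam("wrist");cv2.imwrite("pics/w2.png",im[:,:,::-1]);np.savez("w2.npz",im=im,P=P,T=T,f=f,c=[c["cx"],c["cy"]])
m=np.isfinite(P[...,0])&(np.hypot(P[...,0]-.54,P[...,1]+.197)<.06)
p=P[m]
for lo,hi in ((.015,.03),(.09,.1),(.1,.11),(.11,.12),(.12,.13),(.13,.16)):
    s=p[(p[:,2]>lo)&(p[:,2]<=hi)]
    if len(s):print(lo,len(s),np.median(s,0).round(4),s.min(0).round(4),s.max(0).round(4))
E
```

```text
4.6167 [-2.670e-01 -1.190e-01  1.978e+00  1.000e-03  1.283e+00 -1.836e+00] [ 0.47100879 -0.10257498  0.2503238 ] [[-1.0, 0.001, -0.0], [0.001, 1.0, 0.001], [0.0, 0.001, -1.0]] [ 0.27285519 -0.36146529 -1.43393615]
0.015 81 [ 0.5285 -0.1905  0.017 ] [ 0.5263 -0.2227  0.015 ] [ 0.5336 -0.1784  0.0204]
0.09 47 [ 0.5384 -0.1913  0.0953] [ 0.5279 -0.1994  0.0901] [ 0.5465 -0.19    0.1   ]
0.1 55 [ 0.5325 -0.1912  0.1049] [ 0.5212 -0.1992  0.1001] [ 0.539  -0.1894  0.1099]
0.11 65 [ 0.5246 -0.1911  0.1147] [ 0.5122 -0.1989  0.1101] [ 0.5312 -0.1896  0.1199]
0.12 68 [ 0.5175 -0.1908  0.1251] [ 0.5054 -0.1986  0.1203] [ 0.5258 -0.1894  0.13  ]
0.13 248 [ 0.5068 -0.1944  0.1375] [ 0.501  -0.2024  0.13  ] [ 0.518  -0.1894  0.1408]
```

View pics/w2.png

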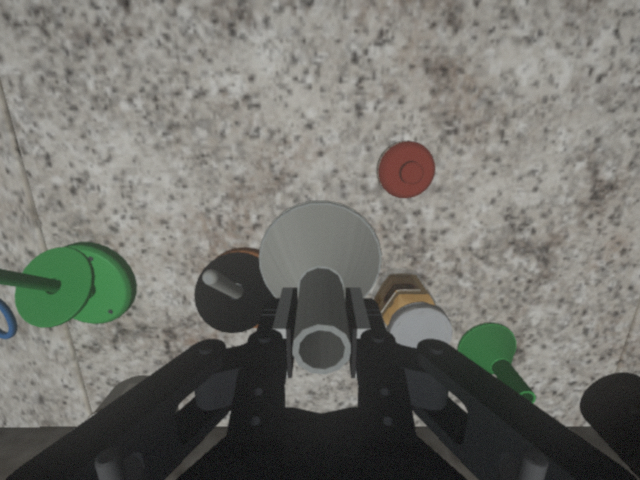

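The wrist view shows the peg tip at (210,277) and the funnel upright in the grip. The peg tip is at about (0.506, -0.197, 0.139) with no yaw, and the plate is roughly 44 mm up the axis.

The jog can't tilt the tool. So I'll set the tip against the inner +x wall of the cone and descend with a light grip, letting the funnel pivot between the pads to the peg's slant.

Request:
jog_arm(motion=[[-1,-5,-30,0,0],[-1,-5,-32,0,0],[-1,-5,-32,0,0],[-1,0,0,0,0],[-1,0,0,20,0],[-1,0,0,20,0],[-1,0,0,10,0],[-1,0,0,0,0],[-1,0,0,0,0]], force=20)

```text
time: 5.42
tool_pos: [0.4861, -0.1955, 0.1997]
tcp_rot: [0.002, -3.14, -0.002]
wrist_force: [-0.3, 0.1, -1.3]
width: 0.27
grip_force: 30.2
```

Request:
jog_arm(motion=[[-1,0,0,5,0],[-1,0,0,5,0],[-1,0,0,4,0],[-1,0,0,0,0],[-1,0,0,0,0]])

```text
time: 5.83
tool_pos: [0.4863, -0.1968, 0.1863]
tcp_rot: [-0.0, -3.142, -0.0]
wrist_force: [0.7, -0.9, -1.7]
width: 0.271
grip_force: 30.1
```

Request:
jog_arm(motion=[[-1,0,0,2,0],[-1,0,0,2,0],[-1,0,0,2,0],[-1,0,0,2,0],[-1,0,0,0,0]], force=20)

```text
time: 6.25
tool_pos: [0.4877, -0.1972, 0.179]
tcp_rot: [0.0, 3.138, -0.001]
wrist_force: [3.6, -0.3, 0.0]
width: 0.267
grip_force: 28.2
```

Request:
jog_arm(motion=[[-1,0,0,2,0],[-1,0,0,2,0],[-1,0,0,0,0]])

```text
time: 6.5
tool_pos: [0.4865, -0.1968, 0.1743]
tcp_rot: [0.0, 3.141, -0.0]
wrist_force: [2.2, 0.3, 2.0]
width: 0.267
grip_force: 19.6
```

Request:
jog_arm(motion=[[-1,0.5,0,2,0],[-1,0.5,0,2,0],[-1,0.5,0,2,0],[-1,0.5,0,2,0],[-1,0,0,0,0]])

```text
time: 6.92
tool_pos: [0.484, -0.1969, 0.1655]
tcp_rot: [-0.0, -3.141, 0.0]
wrist_force: [4.2, -1.0, -0.7]
width: 0.264
grip_force: 19.6
```

```bash
python3 - <<'E'
from h import *
ims=[]
for n,roi in(("scene",(270,210,390,320)),("wrist",(120,120,520,487))):
    im=cam(n)[0][:,:,::-1];a,b,c,d=roi;ims.append(cv2.resize(im[b:min(d,480),a:c],(398,365),interpolation=cv2.INTER_CUBIC))
cv2.imwrite("pics/t1.png",cv2.hconcat(ims))
E
```

```text
(no output)
```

View pics/t1.png

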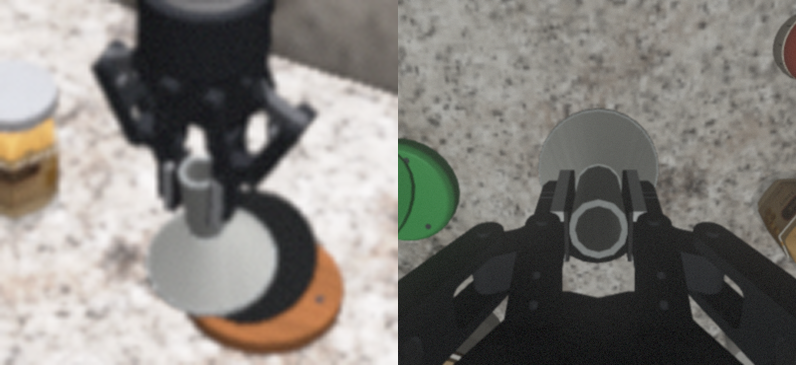

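The funnel is pivoting in the right direction, with its spout tipping toward the camera (-x). I'll keep going.

Request:
jog_arm(motion=[[-1,0.5,0,2,0],[-1,0.5,0,2,0],[-1,0.5,0,2,0],[-1,0.5,0,2,0],[-1,0.5,0,2,0],[-1,0,0,0,0]])

```text
time: 7.52
tool_pos: [0.4821, -0.1971, 0.1564]
tcp_rot: [0.0, 3.141, -0.001]
wrist_force: [3.6, -1.5, 1.1]
width: 0.265
grip_force: 20.3
```

```bash
cat > tilt.py <<'E'
from h import *
s=bot.read_state();t=s["tool_pos"];print(t,s["wrist_force"].round(1))
im,d,P,T,f,c=cam("wrist")
# cone outer surface + rim: silver points around, below the tool
m=np.isfinite(P[...,0])&(abs(P[...,1]-t[1])<.012)&(P[...,2]>t[2]-.09)&(P[...,2]<t[2]+.06)&(P[...,0]<t[0]+.03)&(P[...,0]>t[0]-.09)
p=P[m];sat=np.ptp(im[m].astype(int),axis=1)
c1=abs(p[:,1]-t[1])<.003
q=p[c1];q=q[np.argsort(q[:,2])]
for z in np.arange(t[2]-.085,t[2]+.06,.008):
    k=q[(q[:,2]>z)&(q[:,2]<=z+.008)]
    if len(k):print(round((z+.004)*1e3),len(k),(np.median(k[:,0])*1e3).round(1),(k[:,0].min()*1e3).round(1),(k[:,0].max()*1e3).round(1))
E
python3 tilt.py
```

```text
[ 0.48210695 -0.19713793  0.15644616] [ 3.6 -1.5  1.1]
91 49 474.1 473.1 475.9
99 67 476.0 474.7 477.7
107 83 478.3 476.4 480.4
115 87 480.5 479.0 482.3
123 91 482.6 481.2 484.7
131 118 484.9 483.0 502.9
139 168 503.6 483.6 507.2
147 72 502.9 480.6 505.6
155 81 499.7 477.6 502.5
163 96 496.4 474.5 499.3
171 114 493.6 471.1 496.2
179 132 490.6 468.1 493.6
187 229 469.6 467.0 490.0
195 145 487.2 485.1 489.4
```

Request:
jog_arm(motion=[[-1,2,0,0,0],[-1,2,0,0,0],[-1,2,0,0,0],[-1,1,0,0,0],[-1,0,0,0,0]])

```text
time: 7.98
tool_pos: [0.4738, -0.1967, 0.1564]
tcp_rot: [-0.0, -3.14, -0.001]
wrist_force: [-0.2, -0.2, 5.4]
width: 0.271
grip_force: 20.8
```

```bash
python3 tilt.py
```

```text
[ 0.47381389 -0.19668316  0.15638114] [-0.2 -0.2  5.4]
91 47 472.9 471.9 474.1
99 62 474.5 473.3 476.0
107 63 476.0 474.6 477.0
115 84 477.6 475.7 479.5
123 83 479.0 478.0 480.2
131 159 481.0 479.2 502.9
139 83 502.1 479.1 503.8
147 43 498.3 474.9 500.7
155 55 494.1 471.1 497.0
163 60 490.4 467.5 494.0
171 76 487.0 463.7 489.7
179 89 483.2 459.4 486.6
187 200 461.2 458.7 482.4
195 147 478.3 476.5 480.4
```

Request:
jog_arm(motion=[[-1,0,0,1.5,0],[-1,0,0,1.5,0],[-1,0,0,1.5,0],[-1,0,0,0,0]])

```text
time: 8.37
tool_pos: [0.4743, -0.197, 0.1519]
tcp_rot: [-0.0, -3.141, 0.0]
wrist_force: [2.7, -2.1, 1.7]
width: 0.267
grip_force: 20.5
```

Request:
jog_arm(motion=[[-1,0,0,1.5,0],[-1,0,0,1.5,0],[-1,0,0,0,0]])

```text
time: 8.62
tool_pos: [0.4745, -0.1969, 0.1488]
tcp_rot: [-0.0, -3.141, 0.0]
wrist_force: [2.5, -0.7, 3.2]
width: 0.267
grip_force: 20.7
```

```bash
python3 tilt.py
```

```text
[ 0.47447832 -0.1968917   0.14884678] [ 2.5 -0.7  3.2]
84 35 484.2 483.4 485.1
92 46 484.7 483.8 485.5
100 60 485.2 484.5 485.9
108 62 485.8 485.0 486.5
116 76 486.2 485.1 487.2
124 68 486.7 485.8 487.8
132 66 501.7 489.9 503.1
140 90 503.1 484.2 504.5
148 21 500.0 478.2 503.6
156 27 494.7 473.4 498.1
164 33 490.1 468.9 493.2
172 54 483.7 458.8 488.0
180 146 460.5 458.3 483.2
188 146 477.0 475.0 478.8
```

Tilt is now about 32°, so I'll press slightly further and then glide the tip into the bore.

Request:
jog_arm(motion=[[-1,0,0,1.5,0],[-1,-1.5,0,0.5,0],[-1,-1.5,0,0.4,0],[-1,-1.5,0,0.4,0],[-1,0,0,0,0]])

```text
time: 9.08
tool_pos: [0.4798, -0.1968, 0.1457]
tcp_rot: [0.0, 3.141, 0.0]
wrist_force: [5.0, -1.9, -0.0]
width: 0.265
grip_force: 20.5
```

Request:
jog_arm(motion=[[-1,-1.5,0,0.4,0],[-1,-1.5,0,0.4,0],[-1,-1.5,0,0.4,0],[-1,0,0,0,0]])

```text
time: 9.42
tool_pos: [0.4827, -0.1964, 0.1436]
tcp_rot: [0.0, -3.139, -0.002]
wrist_force: [0.4, -0.7, -0.5]
width: 0.261
grip_force: 20.4
```

```bash
python3 tilt.py
```

```text
[ 0.48274007 -0.19640711  0.14356991] [ 0.4 -0.7 -0.5]
79 30 494.3 493.3 495.2
87 47 494.6 493.8 495.3
95 53 495.0 493.9 495.8
103 64 495.3 494.5 496.0
111 70 495.7 495.0 496.6
119 43 495.9 495.1 496.6
127 8 501.1 497.8 503.0
135 147 502.2 492.6 512.5
143 167 507.1 487.2 512.6
151 27 502.6 481.7 507.1
159 34 496.8 476.3 502.2
167 56 475.2 467.1 496.6
175 136 468.8 466.6 490.8
183 146 484.9 482.9 487.0
```

Request:
jog_arm(motion=[[-1,-1.4,0,1.5,0],[-1,-1.4,0,1.5,0],[-1,-1.4,0,1.5,0],[-1,0,0,0,0]])

```text
time: 9.8
tool_pos: [0.4877, -0.1965, 0.1395]
tcp_rot: [0.0, -3.14, -0.001]
wrist_force: [-0.2, -0.6, -1.1]
width: 0.265
grip_force: 20.3
```

Request:
jog_arm(motion=[[-1,-1.2,0,1.6,0],[-1,-1.2,0,1.6,0],[-1,0,0,0,0]])

```text
time: 10.05
tool_pos: [0.4904, -0.1967, 0.1367]
tcp_rot: [-0.0, -3.141, -0.0]
wrist_force: [0.4, -0.6, -1.0]
width: 0.264
grip_force: 20.3
```

```bash
python3 tilt.py
```

```text
[ 0.49040402 -0.19674886  0.13671087] [ 0.4 -0.6 -1. ]
72 27 501.9 500.7 502.6
80 50 502.4 501.7 503.2
88 53 502.8 501.7 503.6
96 67 503.0 502.1 503.8
104 67 503.3 502.4 504.7
112 47 503.5 502.8 504.3
120 3 506.3 504.9 507.1
128 18 502.3 501.0 519.6
136 263 503.5 495.0 519.2
144 105 508.0 489.3 514.9
152 31 504.8 484.3 509.2
160 54 482.9 474.6 503.9
168 142 476.3 474.4 498.1
176 145 492.4 490.6 494.7
```

The tip is about 16 mm inside the bore and the only force is the funnel's weight. I'll advance in guarded steps along the peg.

Request:
jog_arm(motion=[[-1,-1.15,0,1.64,0],[-1,-1.15,0,1.64,0],[-1,-1.15,0,1.64,0],[-1,-1.15,0,1.64,0],[-1,0,0,0,0]])

```text
time: 10.52
tool_pos: [0.495, -0.1967, 0.1301]
tcp_rot: [0.0, -3.141, -0.0]
wrist_force: [-0.5, -0.1, -1.9]
width: 0.263
grip_force: 20.3
```

Request:
jog_arm(motion=[[-1,-0.86,0,1.23,0],[-1,-0.86,0,1.23,0],[-1,-0.86,0,1.23,0],[-1,0,0,0,0]])

```text
time: 10.85
tool_pos: [0.4976, -0.1968, 0.1265]
tcp_rot: [0.0, -3.141, -0.0]
wrist_force: [-0.1, 0.6, -1.7]
width: 0.266
grip_force: 20.3
```

Request:
jog_arm(motion=[[-1,-0.86,0,1.23,0],[-1,-0.86,0,1.23,0],[-1,-0.86,0,1.23,0],[-1,0,0,0,0]])

```text
time: 11.18
tool_pos: [0.5002, -0.1968, 0.1228]
tcp_rot: [-0.0, -3.141, -0.0]
wrist_force: [0.2, -0.3, -1.7]
width: 0.264
grip_force: 20.3
```

Request:
jog_arm(motion=[[-1,-0.86,0,1.23,0],[-1,-0.86,0,1.23,0],[-1,-0.86,0,1.23,0],[-1,0,0,0,0]])

```text
time: 11.52
tool_pos: [0.5027, -0.1967, 0.1191]
tcp_rot: [0.0, -3.141, -0.0]
wrist_force: [0.4, 0.1, -1.4]
width: 0.266
grip_force: 20.3
```

Request:
jog_arm(motion=[[-1,-0.86,0,1.23,0],[-1,-0.86,0,1.23,0],[-1,0,0,0,0]])

```text
time: 11.77
tool_pos: [0.5045, -0.1968, 0.1167]
tcp_rot: [-0.0, -3.141, -0.0]
wrist_force: [0.2, -0.0, -2.0]
width: 0.263
grip_force: 20.3
```

Request:
jog_arm(motion=[[-1,-0.86,0,1.23,0],[-1,-0.86,0,1.23,0],[-1,0,0,0,0]])

```text
time: 12.02
tool_pos: [0.5062, -0.1968, 0.1143]
tcp_rot: [-0.0, -3.141, -0.0]
wrist_force: [-0.1, -0.1, -1.7]
width: 0.266
grip_force: 20.3
```

```bash
python3 tilt.py; python3 - <<'E'
from h import *
ims=[]
for n,roi in(("scene",(270,210,390,320)),("top",(320,210,420,302))):
    im=cam(n)[0][:,:,::-1];a,b,c,d=roi;ims.append(cv2.resize(im[b:d,a:c],(398,365),interpolation=cv2.INTER_CUBIC))
cv2.imwrite("pics/t2.png",cv2.hconcat(ims))
E
```

```text
[ 0.50618835 -0.19680256  0.11425176] [-0.1 -0.1 -1.7]
33 4 521.2 521.0 522.1
41 19 521.3 520.6 522.2
49 29 517.9 516.8 518.6
57 48 518.2 517.5 519.0
65 52 518.4 517.5 519.1
73 64 518.9 518.2 519.5
81 70 519.2 518.2 520.1
89 46 519.4 518.5 520.1
105 1 535.9 535.9 535.9
113 14 532.6 510.6 535.6
121 28 526.0 505.1 530.8
129 70 502.3 500.0 525.4
137 476 504.8 490.4 519.7
145 138 492.0 490.1 514.2
153 143 508.2 506.6 510.0
```

View pics/t2.png

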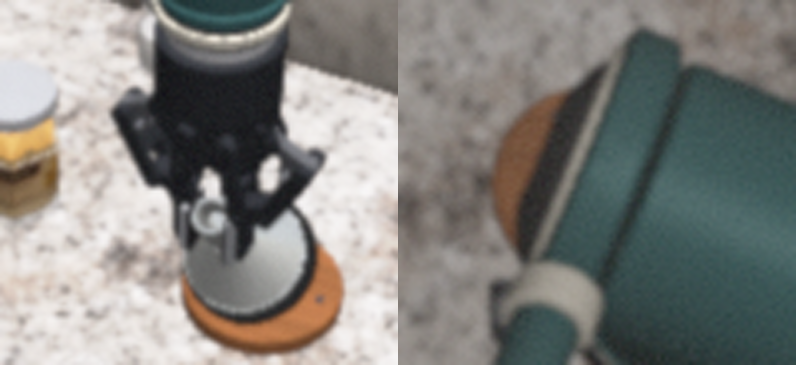

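The scene shows the funnel on the peg, aligned with the plate and a few mm above it. I'll firm up the grip and feel for the plate.

Request:
jog_arm(motion=[[-1,0,0,0,0],[-1,-0.57,0,0.82,0],[-1,0,0,0,0]], force=45)

```text
time: 12.42
tool_pos: [0.5068, -0.1968, 0.1136]
tcp_rot: [-0.0, -3.142, -0.0]
wrist_force: [-0.2, 0.2, -1.3]
width: 0.26
grip_force: 47.4
```

Request:
jog_arm(motion=[[-1,-0.57,0,0.82,0],[-1,0,0,0,0]])

```text
time: 12.58
tool_pos: [0.5073, -0.1968, 0.1128]
tcp_rot: [-0.0, -3.142, -0.0]
wrist_force: [-1.1, -0.5, -0.8]
width: 0.257
grip_force: 47.4
```

Request:
jog_arm(motion=[[-1,-0.57,0,0.82,0],[-1,0,0,0,0]])

```text
time: 12.75
tool_pos: [0.5079, -0.1968, 0.1119]
tcp_rot: [-0.0, -3.141, -0.0]
wrist_force: [0.1, -0.0, -1.0]
width: 0.262
grip_force: 47.4
```

Request:
jog_arm(motion=[[-1,-0.57,0,0.82,0],[-1,0,0,0,0]])

```text
time: 12.92
tool_pos: [0.5085, -0.1968, 0.1111]
tcp_rot: [-0.0, -3.141, -0.0]
wrist_force: [-0.6, -0.1, -1.0]
width: 0.261
grip_force: 47.4
```

Request:
jog_arm(motion=[[-1,-0.57,0,0.82,0],[-1,0,0,0,0],[-1,0,0,0,0]])

```text
time: 13.17
tool_pos: [0.509, -0.1968, 0.1103]
tcp_rot: [-0.0, -3.141, -0.0]
wrist_force: [0.2, 0.6, -1.2]
width: 0.265
grip_force: 47.4
```

Request:
jog_arm(motion=[[-1,-0.57,0,0.82,0],[-1,0,0,0,0],[-1,0,0,0,0]])

```text
time: 13.42
tool_pos: [0.5096, -0.1968, 0.1096]
tcp_rot: [-0.0, -3.141, -0.0]
wrist_force: [0.4, -0.4, -1.5]
width: 0.262
grip_force: 47.4
```

Request:
jog_arm(motion=[[-1,-0.57,0,0.82,0],[-1,0,0,0,0],[-1,0,0,0,0]])

```text
time: 13.67
tool_pos: [0.5101, -0.1968, 0.1089]
tcp_rot: [-0.0, -3.141, 0.0]
wrist_force: [-1.2, -0.2, -0.2]
width: 0.258
grip_force: 47.7
```

Request:
jog_arm(motion=[[-1,-0.57,0,0.82,0],[-1,0,0,0,0],[-1,0,0,0,0]])

```text
time: 13.92
tool_pos: [0.5106, -0.1969, 0.1082]
tcp_rot: [-0.0, -3.141, 0.0]
wrist_force: [-3.4, 1.1, 2.0]
width: 0.259
grip_force: 48.0
```

Request:
jog_arm(motion=[[-1,-0.29,0,0.41,0],[-1,0,0,0,0],[-1,0,0,0,0]])

```text
time: 14.17
tool_pos: [0.5109, -0.1969, 0.1078]
tcp_rot: [-0.0, -3.141, 0.0]
wrist_force: [-4.9, 0.0, 4.1]
width: 0.257
grip_force: 48.2
```

Axial force on the plate is now about 7 N including weight. I need 0.5–0.8 mm more.

Request:
jog_arm(motion=[[-1,-0.29,0,0.41,0],[-1,0,0,0,0],[-1,0,0,0,0]])

```text
time: 14.42
tool_pos: [0.5111, -0.1969, 0.1074]
tcp_rot: [-0.0, -3.141, 0.0]
wrist_force: [-5.7, -0.6, 6.2]
width: 0.26
grip_force: 48.4
```

Request:
jog_arm(motion=[[-1,-0.17,0,0.25,0],[-1,0,0,0,0],[-1,0,0,0,0]])

```text
time: 14.67
tool_pos: [0.5112, -0.1969, 0.1072]
tcp_rot: [-0.0, -3.141, 0.0]
wrist_force: [-6.1, 0.9, 6.5]
width: 0.264
grip_force: 48.4
```

Request:
jog_arm(motion=[[-1,-0.17,0,0.25,0],[-1,0,0,0,0],[-1,0,0,0,0],[-1,0,0,0,0]])

```text
time: 15.0
tool_pos: [0.5113, -0.1969, 0.107]
tcp_rot: [-0.0, -3.141, 0.0]
wrist_force: [-5.6, 0.7, 6.2]
width: 0.259
grip_force: 48.5
```

```bash
python3 - <<'E'
from h import *
u=np.array([-.574,0,.819])
for i in range(4):
    s=bot.read_state();print(s["wrist_force"].round(2),(s["wrist_force"]@u).round(2));bot.read_camera("top")
E
```

```text
[-5.62  0.75  6.25] 8.34
[-6.16  1.14  5.37] 7.93
[-5.57  0.12  6.52] 8.54
[-6.73 -0.08  6.57] 9.24
```

Request:
jog_arm(motion=[[-1,0,0,0,0],[-1,-0.29,0,0.41,0],[-1,0,0,0,0],[-1,0,0,0,0]], force=80)

```text
time: 15.53
tool_pos: [0.5115, -0.1969, 0.1068]
tcp_rot: [-0.0, -3.141, 0.0]
wrist_force: [-6.9, 0.8, 8.5]
width: 0.253
grip_force: 78.0
```

```bash
cat > fz.py <<'E'
from h import *
u=np.array([-.574,0,.819]);F=[]
for i in range(4):
    F.append(bot.read_state()["wrist_force"]);bot.read_camera("top")
print(np.mean(F,0).round(2),(np.mean(F,0)@u).round(2),bot.read_state()["tool_pos"])
E
python3 fz.py
```

```text
[-6.63  0.48  7.98] 10.34 [ 0.51148364 -0.19698198  0.10682325]
```

The plate is pressed with about 11 N. Now I'll release and retreat upward.

Request:
jog_arm(motion=[[0.1,0,0,0,0],[0.1,0,0,0,0],[0.1,0,0,0,0],[0.1,0,0,0,0],[0.1,0,0,0,0],[0.1,0,0,0,0]])

```text
time: 16.23
tool_pos: [0.5121, -0.1968, 0.1061]
tcp_rot: [-0.0, 3.142, 0.0]
wrist_force: [0.1, 0.1, -0.3]
width: 0.552
grip_force: 0.0
```

Request:
jog_arm(motion=[[0.1,0,0,-8,0],[0.1,0,0,-20,0],[0.1,0,0,-30,0],[0.1,0,0,-30,0],[0.1,0,0,-30,0],[0.1,0,0,-30,0],[0.1,25,0,0,0],[0.1,25,0,0,0],[0.1,0,0,0,0]])

```text
time: 16.98
tool_pos: [0.4591, -0.1967, 0.2556]
tcp_rot: [-0.001, -3.141, 0.001]
wrist_force: [-0.0, -0.1, -1.0]
width: 0.551
grip_force: 0.0
```

```bash
python3 fz.py; python3 - <<'E'
from h import *
ims=[]
for n,roi in(("scene",(210,190,400,364)),("wrist",(100,70,540,473))):
    im=cam(n)[0][:,:,::-1];a,b,c,d=roi;ims.append(cv2.resize(im[b:d,a:c],(398,365),interpolation=cv2.INTER_CUBIC))
cv2.imwrite("pics/t3.png",cv2.hconcat(ims))
E
```

```text
[ 0.05 -0.03 -0.61] -0.53 [ 0.46254286 -0.19691729  0.25458056]
```

View pics/t3.png

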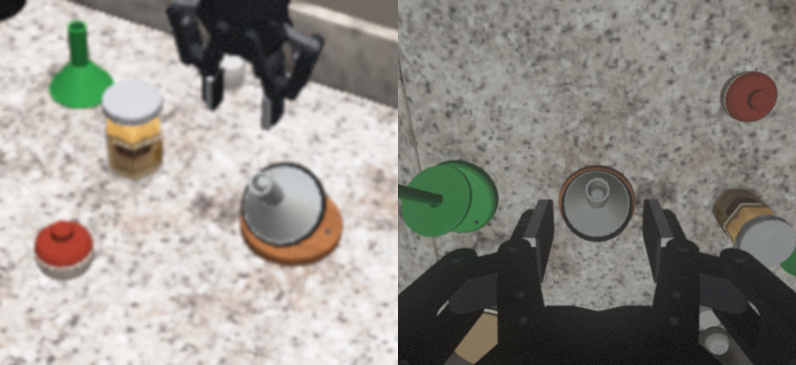

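The funnel sits on the peg with its rim flat on the plate, and the peg is visible in the bore at (597,190). The gripper is clear, and the jar and timer stand where they were.

```bash
python3 -c "
from workcell import bot;print(bot.finish_job())"
```

```text
the job is handed in; nothing more can be done
None
```

The funnel hangs on the slanted peg, resting on the drip plate after being pressed down with about 11 N; the gripper is clear, nothing else was touched, and the job was handed in at about 17 s.

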